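# Seat the temperature probe and select probe control

### The arm

A 6-joint arm with a two-finger parallel gripper is mounted at the origin on the work surface. World frame = base frame: x ahead of the robot, y to its left, z up, the work surface at z = 0. Lengths are in m, angles in rad, forces in N, time in s.
With the tool pointing down it reaches from about 0.325 to 0.925 m from the base axis. Payload 3.1 kg.
Tool frame: the origin (TCP) lies midway between the tips of the shut fingers; the grasp point (between the pads) lies 19 mm behind it (manip.tcp_to_grasp is the distance from the TCP to the grasp point, in m); z points along the fingers, y is the line along which they close (so a half turn about z gives the same grasp; the last joint's range is limited). The gripper opens to 85 mm and grips with 20 to 120 N. Pads are 22 mm wide; open, the fingers measure 114 mm over their backs; the gripper's body (76 mm by 85 mm) begins 54 mm behind the grasp point. The pads swing forward as they close: fully open they stand 13 mm farther back than shut.
Start: joints at [1.005, 0.217, 1.613, -0, 1.311, -0.112], TCP at [0.274, 0.562, 0.231] pointing down, gripper open.
Joint ranges: [-2.75, 2.75], [-0.78, 2.1], [0.31, 2.55], [-1.13, 4.27], [0.13, 2.63], [-2.58, 2.58]. Speed limits (rad/s): [2.79, 2.79, 3.14, 3.14, 3.14, 3.14].

### API

Orientations are given as [roll, pitch, yaw] about the fixed x, y, z axes, in that order (R = Rz(yaw) Ry(pitch) Rx(roll)).
In Python, from station import manip, job, capture, camera_params gives the robot as it stands (manip), with the cameras as plain functions and the job (job).
- The arm moves only by the shell command python3 drive.py 'ROWS' [FORCE]. ROWS is rows parted by semicolons, their numbers by spaces, 1 to 5 of them, each of 7 numbers: the finger opening in m, then dx, dy, dz in m, then a rotation vector rx, ry, rz in rad; each row is the pose to reach, as a shift and turn from the pose commanded when the command began, along the tool's axes at that moment; what a row does not reach only later rows make up. A row lasts 1/12 s, in which the tool goes at most 0.0417 m and 0.125 rad, less where a joint would pass 70% of its speed; a pose out of reach is approached as far as the arm can. The fingers move at their own pace and stop on an object; FORCE is the grip in N (left out, the last holds). Time passes only in rows, so rows that do not move let the fingers close. It prints the time, the measured TCP pose, the force, the opening and the grip force at its end.
- manip.get_state(): the state, without advancing time (a new reading comes with each control period).
- capture(name): name is "scene" or "top"; returns the picture (480x640x3 uint8, red, green, blue); there is no depth.
- camera_params(name): a dict with "fx", "fy", "cx", "cy" (pixels), "R" (3x3) and "t" (3): a world point X has camera coordinates R X + t. Camera axes: x right, y down, z forward; pixel columns grow to the right and rows downward; lengths in m; the calibration is good to about 2 mm. A picture is of the moment at which its call begins. camera_params takes no time and is no camera call.
- job.job_done(): hands the job in; it is judged then, once.
The state is a dict: "time": time; "joints": joint angles; "qvel": joint speeds; "joint_efforts": joint torques, N m; "tool_pos": TCP position; "tcp_rot": TCP orientation; "force": force on the tool from outside, world axes, zero at the start; "ft_torque": the same for the moment, N m; "opening": finger opening in m; "grasp_force": force on a finger pad.
Only numpy, scipy, OpenCV 4.12 (cv2) and the standard library are available. Lean on these libraries where they do the work, as an engineer would, in place of code of your own. Each camera call takes 0.05 s, during which the arm holds its last target. There are 200 camera calls.

### The job

Swing the blue-headed temperature probe slowly across the top of the metal block, its tip sliding on the metal, until it drops fully home into the small unmarked sensor hole. Only then turn the black selector knob so that it clicks in at the blue dot (probe control). Work gently, and leave the vials and the reagent bottle where they stand.

Things in the scene. Friction and masses are not known exactly. Their poses are not given: they have to be found in the camera images.
- stirrer: White hotplate stirrer, 340 mm deep, 200 wide, fixed on the bench: ceramic plate 180 x 180 mm (top at 95 mm) and before it a dark control panel that slopes down 20 degrees towards the robot. A steel support rod, 12 mm thick, 400 mm tall, stands at its back. Origin: on the bench on the rod's axis; x from panel to rod (away from the robot), y to the robot's left, z up.
- rod_axis (a point): Point on the support rod's upright axis, 182 mm above the bench: centre of the probe holder's swing.
- thumbscrew (a point): Centre of the black thumbscrew (17 mm across, 16 long, lying level) at the front end of the probe holder, 166 mm from the rod's axis, 182 mm above the bench, 42 above the block's top (vial caps: 24 above it). Does not turn; good to push from the side. Moves with the holder; the point's x axis points to the rod.
- holder (a joint): Swing (rad) of the probe holder about the rod: a level 10 mm steel bar with an aluminium sleeve (19 mm across, 20 tall, 140 mm from the rod) and the thumbscrew at its end. 0 points straight to the panel; falling values carry the probe to the robot's left. Range -0.34 to 0.36 (the tip stays over the block). Light friction, 0.5 to 1.5 N at the thumbscrew; stays where left. Starts at 0.17 to 0.33.
- probe_tip (a point): Round tip of the probe's steel stem (6 mm thick), which slides freely up and down in the holder's sleeve, 140 mm from the rod's axis. It starts resting on the block's top, 140 mm above the bench, and slides over it under its own weight (about 1 N) as the holder swings. Crossing the sensor hole slowly (under about 50 mm/s) it falls in by itself and locks the holder: a hard stop is felt.
- probe_head (a point): Top of the probe's blue cordless head (22 mm across, 20 tall), on the stem's axis: 234 mm above the bench at the start, 216 mm when home.
- probe (a joint): How far the probe has dropped in its sleeve (m): 0 with the tip on the block's top, 0.018 when fully home (collar on the sleeve, tip 18 mm deep in the sensor hole).
- block: Aluminium block, 144 x 70 x 45 mm, fixed on the plate, top 140 mm above the bench. Origin on the rod's axis at plate height; the block's middle is 115 mm from it along -x. Three vial wells in a row and, nearer the front edge, on the tip's path, one unmarked blind sensor hole, 8.5 mm wide, 30 deep, visible from above: not listed, 20 to 72 mm to the left (robot's view) of the tip's start.
- block_top (a point): Centre of the block's top face.
- selector (a joint): Selector knob's angle (rad), growing clockwise seen from above. Four clicks, 40 degrees apart: 0 white dot (off), 0.698 orange dot (plate control), 1.396 blue dot (probe control), 2.094 grey dot. Starts at white or orange. A spring ball (at most 0.2 N m) pulls it into the nearest click when let go.
- selector_grip (a point): Middle of the selector's bar grip, on the turning axis, 21.5 mm above the panel. Black disc 43 mm across, 8.5 tall, with a bar 40 mm long, 12 thick, 25 tall, whose top is 12 mm above this point. x axis: along the bar to the end with the white pointer line; z: the turning axis, out of the panel, leaning 20 degrees towards the robot.
- vial0: Capped glass vial, 26 mm across, 54 tall, loose in the block's well on the robot's right. Origin: centre of its foot.
- vial1: The same, in the middle well.
- vial2: The same, in the well on the robot's left.
- reagent: Amber reagent bottle, 60 mm across, 135 tall, loose on the bench to the left (robot's view) of the stirrer. Origin: centre of its foot.

How it is judged:
On the way, in this order (a step that is already met when the one before it is completed fails the run):
1. the probe has dropped home into the sensor hole while the selector is not yet on the blue dot (value of joint probe above 0.0155 m and not (value of joint selector between 1.22 and 1.57 rad)), for 0.2 s.
2. the selector is on the blue dot (value of joint selector between 1.22 and 1.57 rad), for 0.2 s.
At the end, for the whole second after the job is handed in: The probe is fully down in the sensor hole (dropped at least 15.5 of its 18 mm), the selector rests in the click of the blue dot (within 0.17 rad of 1.396), the bottle stands upright within 20 mm of its start and each vial within 10 mm (all of step 2 and value of joint probe above 0.0155 m and velocity of joint selector between -0.1 and 0.1 rad/s and angle between reagent's own z axis and vertical below 0.1 rad and distance of reagent from where it was at the start of the episode below 0.02 m and distance of each of vial0, vial1, vial2 from where it was at the start of the episode below 0.01 m); the robot touches nothing.
It fails at once if the block, or the probe against it, is loaded by more than 60 N (a bent probe) (contact force between block and anything else above 60 N).
It fails at once if the reagent bottle is shoved more than 20 mm or tipped (distance of reagent from where it was at the start of the episode above 0.02 m or angle between reagent's own z axis and vertical above 0.3 rad).
It fails at once if a vial is pulled or knocked out of its well (distance of any of vial0, vial1, vial2 from where it was at the start of the episode above 0.01 m).
It also fails if it takes over 51 s, if anything falls off the work surface, if the arm or the gripper's body presses on something with over 40 N, if the wrist force passes 120 N, or if a joint passes its speed limit or range.

## Working session

There is one attempt and no reset: what is moved stays moved. The work goes in short steps, Python scripts to look and compute and a shell command to move; the robot and the scene stay as the last step left them, time stands still between calls to the robot, and variables do not carry over. Pictures are saved under pics/ and viewed, at most 10 in all, crops included, and the job is handed in when it is done.

```bash
mkdir -p pics; ls; python3 - <<'E'
from station import manip, job, capture, camera_params
import cv2
for n in("scene","top"):
    cv2.imwrite(f"pics/{n}0.png",capture(n)[:,:,::-1]); print(n,camera_params(n))
print(manip.get_state())
E
```

```text
drive.py
pics
station.py
scene {'fx': 461.45405013744653, 'fy': 461.45405013744653, 'cx': 312.66291637867374, 'cy': 245.29418415098635, 'R': array([[ 0.80120104,  0.59836485,  0.00603387],
       [ 0.41043358, -0.54217042, -0.73320906],
       [-0.43545514,  0.58992436, -0.67997652]]), 't': array([-0.54986393, -0.09866801,  1.02141941])}
top {'fx': 460.7191742730006, 'fy': 460.7191742730006, 'cx': 327.10645351335717, 'cy': 234.80070877752533, 'R': array([[-0.162508  , -0.98669501,  0.00490939],
       [-0.96482296,  0.15785966, -0.21023079],
       [ 0.20665868, -0.03890087, -0.97763946]]), 't': array([0.19593309, 0.59801666, 0.84436638])}
{'time': 0.1, 'joints': array([ 1.00482280e+00,  2.17706389e-01,  1.61472879e+00,  2.10430301e-05,
        1.31130836e+00, -1.12215398e-01]), 'qvel': array([-0.0009146 , -0.00211532, -0.00252912, -0.00027845, -0.00142919,
       -0.00186404]), 'joint_efforts': array([-1.49756233e-03, -3.98073828e+01, -3.04969060e+01, -1.81927653e-04,
        4.24211219e-03,  4.16682539e-06]), 'tool_pos': array([0.27356567, 0.56115764, 0.23010513]), 'tcp_rot': array([-3.13945758e+00, -2.61054525e-04,  2.68782883e+00]), 'force': array([-0.29651811, -0.45468131,  0.02982307]), 'ft_torque': array([ 0.01975547, -0.0102471 , -0.02648797]), 'grasp_force': 0.0, 'opening': 0.08530604636942848}
```

View pics/scene0.png

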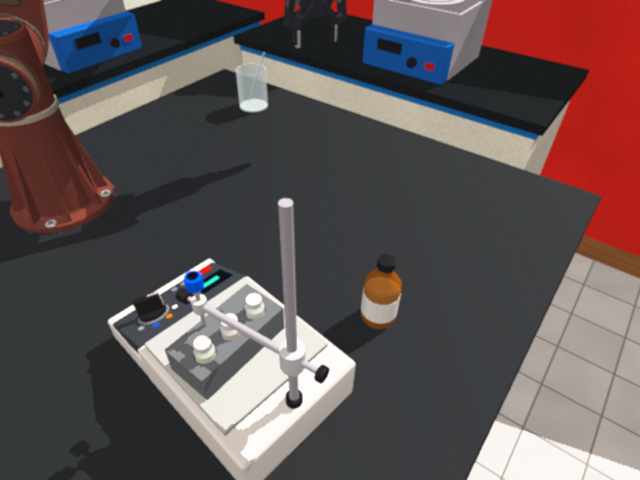

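View pics/top0.png

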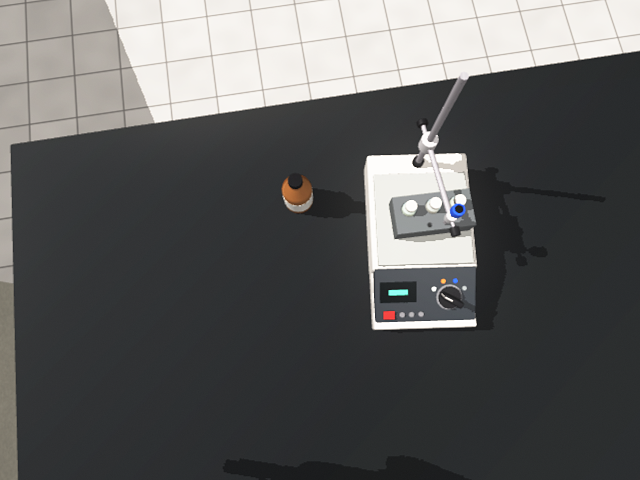

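The scene view shows the probe at about (195,285) and the rod at about (292,350). In the top view the rod base is at about (420,160), the blue head at (458,211), the thumbscrew at (455,231), a hole candidate at (430,224) and the selector at (450,297). I'll zoom in on the top view.

```bash
python3 - <<'E'
import cv2
a=cv2.imread("pics/top0.png")[150:335,360:485]
b=cv2.imread("pics/scene0.png")[240:440,100:370]
cv2.imwrite("pics/topc.png",cv2.resize(a[:,:],None,fx=3.2,fy=3.2,interpolation=2) if 0 else cv2.resize(a,(400,592),interpolation=2))
E
```

```text
(no output)
```

View pics/topc.png

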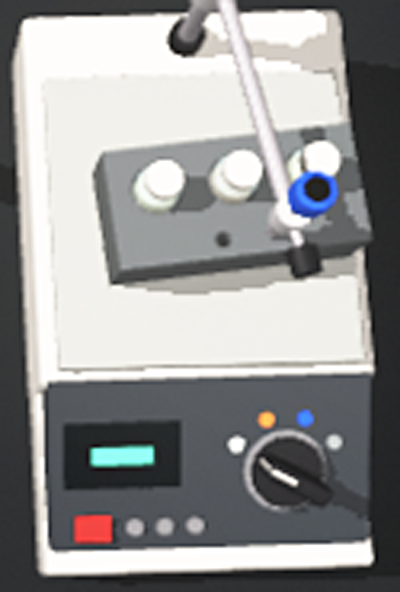

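```bash
cat > h.py <<'E'
import numpy as np
from station import manip, job, capture, camera_params
def ray(n,u,v):
    p=camera_params(n);R=p["R"];t=p["t"]
    return -R.T@t, R.T@np.array([(u-p["cx"])/p["fx"],(v-p["cy"])/p["fy"],1])
def onz(n,u,v,z):
    o,d=ray(n,u,v);return o+d*(z-o[2])/d[2]
def tri(a,b):
    (o1,d1),(o2,d2)=ray("scene",*a),ray("top",*b)
    s=np.linalg.lstsq(np.c_[d1,-d2],o2-o1,rcond=None)[0]
    p,q=o1+s[0]*d1,o2+s[1]*d2
    return (p+q)/2,np.linalg.norm(p-q)
E
python3 - <<'E'
from h import *
import cv2
np.set_printoptions(precision=4,suppress=True)
c=lambda x,y:(360+x/3.2,150+y/3.2)
P={}
for k,x,y,z in [("hole",223,239,.14),("vial2",160,180,.164),("vial1",238,169,.164),("thumb",303,262,.182),("head",317,189,.234),
 ("blockFL",113,272,.14),("blockBL",97,155,.14),("plateFL",60,368,.095),("plateFR",372,374,.095),("plateBL",45,78,.095),
 ("rodbase",187,40,.1),("white",237,443,.08),("orange",267,419,.08),("blue",305,418,.08),("grey",334,441,.08),("knob",287,474,.09)]:
    P[k]=onz("top",*c(x,y),z);print(k,P[k])
for n in("scene","top"):
    m=cv2.imread(f"pics/{n}0.png");h=cv2.cvtColor(m,cv2.COLOR_BGR2HSV)
    k=cv2.inRange(h,(105,150,80),(130,255,255))
    if n=="top":k[:, :360]=0
    _,_,s,ce=cv2.connectedComponentsWithStats(k)
    print(n,[(s[i],ce[i]) for i in range(1,len(s)) if s[i][4]>5])
print("rodtop",tri((286,204),(463,76)))
print("sleeve/thumb",tri((194,283),(458,211)))
print("rodclamp", tri((292,358),(427,143)))
E
```

```text
hole [ 0.5941 -0.0867  0.14  ]
vial2 [ 0.6278 -0.0528  0.164 ]
vial1 [ 0.6271 -0.0968  0.164 ]
thumb [ 0.5665 -0.115   0.182 ]
head [ 0.5933 -0.1135  0.234 ]
blockFL [ 0.5854 -0.0216  0.14  ]
blockBL [ 0.6541 -0.0258  0.14  ]
plateFL [0.5424 0.0117 0.095 ]
plateFR [ 0.5093 -0.1681  0.095 ]
plateBL [ 0.7195 -0.0125  0.095 ]
rodbase [ 0.7279 -0.1018  0.1   ]
white [ 0.4835 -0.0852  0.08  ]
orange [ 0.4945 -0.1057  0.08  ]
blue [ 0.4915 -0.1281  0.08  ]
grey [ 0.4754 -0.142   0.08  ]
knob [ 0.4607 -0.1076  0.09  ]
scene [(array([  49,   11,   93,   62, 3095], dtype=int32), array([95.1977, 41.1535])), (array([ 362,   24,   92,   61, 3206], dtype=int32), array([407.6388,  53.4545])), (array([184, 271,  21,  23, 317], dtype=int32), array([193.776 , 282.9495])), (array([153, 322,   6,   5,  24], dtype=int32), array([155.5833, 324.2917]))]
top [(array([450, 204,  16,  14, 123], dtype=int32), array([456.6748, 210.878 ])), (array([453, 278,   5,   5,  20], dtype=int32), array([454.9 , 280.05]))]
rodtop (array([ 0.7342, -0.1033,  0.3981]), np.float64(0.0007336452117086697))
sleeve/thumb (array([ 0.5938, -0.1144,  0.2216]), np.float64(0.002296132193349331))
rodclamp (array([ 0.7337, -0.1031,  0.1796]), np.float64(0.0012765058239093663))
```

Consistent with the given sizes: rod at (0.734,-0.103), hole radius 141 mm, thumbscrew radius 168 mm, and the selector at white. Swing needed is about 0.19 rad, or 31 mm at the thumbscrew. Next I'll move to the thumbscrew's right side with the fingers shut.

```bash
python3 drive.py '0 -0.029 -0.028 -0.006 0 0 -0.09; 0 -0.058 -0.056 -0.012 0 0 -0.18; 0 -0.087 -0.084 -0.018 0 0 -0.27; 0 -0.116 -0.112 -0.024 0 0 -0.36; 0 -0.145 -0.14 -0.03 0 0 -0.454' 20; python3 -c "
from station import manip, job, capture, camera_params;print(manip.get_state())"
```

```text
time: 0.52
tool_pos: [0.3428, 0.3705, 0.2608]
tcp_rot: [-3.141, -0.001, -3.136]
force: [1.0, 0.3, 0.2]
opening: 0.0256
grasp_force: 0.0
{'time': 0.5167, 'joints': array([ 6.85201505e-01, -6.68737904e-02,  1.85940225e+00, -2.13539032e-04,
        1.35021037e+00, -8.91159343e-01]), 'qvel': array([-0.89427615, -0.5894028 ,  0.42086675, -0.00625628,  0.15004049,
       -1.99636211]), 'joint_efforts': array([  5.08188307, -25.77287793, -30.59812546,   0.17512475,
         0.06584125,   1.37199473]), 'tool_pos': array([0.3427507 , 0.37045368, 0.26083829]), 'tcp_rot': array([-3.14071024e+00, -7.60573909e-04, -3.13598163e+00]), 'force': array([0.95204145, 0.30481178, 0.22638874]), 'ft_torque': array([ 0.01227443, -0.03238694, -0.02431708]), 'grasp_force': 0.0, 'opening': 0.02562570942938959}
```

```bash
python3 drive.py '0 -0.013 -0.039 0 0 0 0; 0 -0.026 -0.078 0 0 0 0; 0 -0.039 -0.117 0 0 0 0; 0 -0.052 -0.156 0 0 0 0; 0 -0.065 -0.195 0 0 0 0'
python3 drive.py '0 -0.013 -0.039 0 0 0 0; 0 -0.026 -0.078 0 0 0 0; 0 -0.039 -0.117 0 0 0 0; 0 -0.052 -0.156 0 0 0 0; 0 -0.065 -0.195 0 0 0 0'
python3 drive.py '0 -0.013 -0.039 0 0 0 0; 0 -0.026 -0.078 0 0 0 0; 0 -0.039 -0.117 0 0 0 0; 0 -0.052 -0.145 0 0 0 0; 0 -0.052 -0.145 0 0 0 0'
```

```text
time: 0.93
tool_pos: [0.4077, 0.1755, 0.261]
tcp_rot: [-3.142, -0.0, -3.141]
force: [0.9, 1.0, -0.7]
opening: -0.0001
grasp_force: 0.0
time: 1.35
tool_pos: [0.4728, -0.0196, 0.261]
tcp_rot: [3.141, -0.0, 3.141]
force: [0.7, 0.6, 0.9]
opening: -0.0
grasp_force: 0.0
time: 1.77
tool_pos: [0.5263, -0.168, 0.2607]
tcp_rot: [-3.139, 0.001, 3.137]
force: [0.4, 0.5, -0.6]
opening: -0.0001
grasp_force: 0.0
```

```bash
python3 drive.py '0 -0.018 0 0.01 0 0 0; 0 -0.036 0 0.035 0 0 0; 0 -0.036 0 0.06 0 0 0; 0 -0.036 0 0.083 0 0 0; 0 -0.036 0 0.083 0 0 0'
python3 drive.py '0 0 0.003 0 0 0 0; 0 0 0.006 0 0 0 0; 0 0 0.009 0 0 0 0; 0 0 0.012 0 0 0 0; 0 0 0.015 0 0 0 0'
python3 - <<'E'
from station import manip, job, capture, camera_params
import cv2
cv2.imwrite("pics/t1.png",cv2.resize(capture("top")[130:310,340:500,::-1],None,fx=3,fy=3,interpolation=2))
E
```

```text
time: 2.18
tool_pos: [0.5567, -0.1602, 0.1717]
tcp_rot: [3.137, -0.012, -3.141]
force: [-0.9, 0.7, -1.5]
opening: -0.0001
grasp_force: 0.0
time: 2.6
tool_pos: [0.562, -0.1475, 0.1802]
tcp_rot: [-3.14, 0.003, -3.141]
force: [0.1, -0.7, -0.1]
opening: -0.0002
grasp_force: 0.0
```

View pics/t1.png

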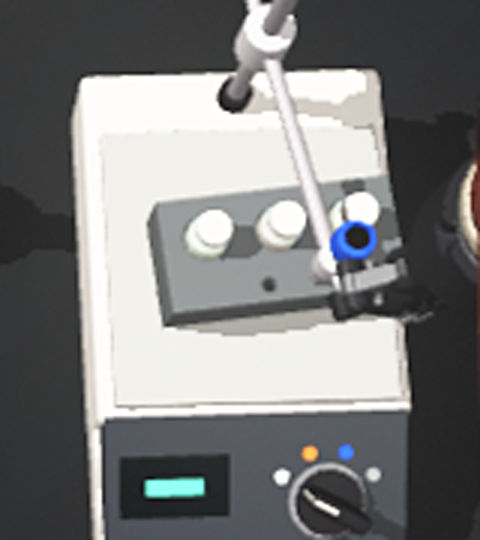

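The gripper sits just right of the thumbscrew and the probe hasn't moved. Hole is at about (268,284) in the crop. Pushing slowly.

```bash
for i in 1 2; do :; done; python3 drive.py '0 0 0.0015 0 0 0 0; 0 0 0.003 0 0 0 0; 0 0 0.0045 0 0 0 0; 0 0 0.006 0 0 0 0; 0 0 0.0075 0 0 0 0'
python3 drive.py '0 0 0.0015 0 0 0 0; 0 0 0.003 0 0 0 0; 0 0 0.0045 0 0 0 0; 0 0 0.006 0 0 0 0; 0 0 0.0075 0 0 0 0'
python3 drive.py '0 0 0.0015 0 0 0 0; 0 0 0.003 0 0 0 0; 0 0 0.0045 0 0 0 0; 0 0 0.006 0 0 0 0; 0 0 0.0075 0 0 0 0'
python3 - <<'E'
from station import manip, job, capture, camera_params
import cv2
m=capture("top")
k=cv2.inRange(cv2.cvtColor(m,cv2.COLOR_RGB2HSV),(105,150,80),(130,255,255));k[:,:360]=0
_,_,s,ce=cv2.connectedComponentsWithStats(k)
print([(s[i][4],ce[i]) for i in range(1,len(s)) if s[i][4]>5])
E
```

```text
time: 3.07
tool_pos: [0.561, -0.14, 0.1782]
tcp_rot: [3.142, -0.0, -3.142]
force: [-0.7, 0.0, -0.5]
opening: 0.0
grasp_force: 0.0
time: 3.48
tool_pos: [0.5609, -0.1327, 0.1782]
tcp_rot: [-3.141, -0.0, -3.141]
force: [-0.6, -0.3, 0.2]
opening: 0.0004
grasp_force: 0.3
time: 3.9
tool_pos: [0.561, -0.125, 0.1783]
tcp_rot: [-3.142, -0.0, -3.141]
force: [-1.4, -0.8, 0.4]
opening: 0.0001
grasp_force: 0.4
[(np.int32(118), array([452.36440678, 211.56779661])), (np.int32(20), array([454.9 , 280.05]))]
```

```bash
python3 drive.py '0 0 0.0015 0 0 0 0; 0 0 0.003 0 0 0 0; 0 0 0.0045 0 0 0 0; 0 0 0.006 0 0 0 0; 0 0 0.0075 0 0 0 0'
python3 drive.py '0 0 0.0015 0 0 0 0; 0 0 0.003 0 0 0 0; 0 0 0.0045 0 0 0 0; 0 0 0.006 0 0 0 0; 0 0 0.0075 0 0 0 0'
python3 drive.py '0 0 0.001 0 0 0 0; 0 0 0.002 0 0 0 0; 0 0 0.003 0 0 0 0; 0 0 0.004 0 0 0 0'
python3 - <<'E'
from station import manip, job, capture, camera_params
import cv2
m=capture("top")
k=cv2.inRange(cv2.cvtColor(m,cv2.COLOR_RGB2HSV),(105,150,80),(130,255,255));k[:,:360]=0
_,_,s,ce=cv2.connectedComponentsWithStats(k)
print([(s[i][4],ce[i]) for i in range(1,len(s)) if s[i][4]>5])
E
```

```text
time: 4.37
tool_pos: [0.561, -0.1175, 0.1783]
tcp_rot: [-3.142, -0.0, -3.141]
force: [-0.3, -0.6, 1.2]
opening: -0.0001
grasp_force: 0.4
time: 4.78
tool_pos: [0.561, -0.11, 0.1783]
tcp_rot: [-3.142, 0.0, -3.141]
force: [-1.1, -1.0, 0.7]
opening: -0.0001
grasp_force: 0.4
time: 5.12
tool_pos: [0.5612, -0.106, 0.1783]
tcp_rot: [3.141, 0.0, -3.141]
force: [-0.8, -0.1, 0.0]
opening: -0.0002
grasp_force: 0.2
[(np.int32(96), array([441.85416667, 211.86458333])), (np.int32(20), array([454.9 , 280.05]))]
```

```bash
python3 drive.py '0 0 0.001 0 0 0 0; 0 0 0.002 0 0 0 0; 0 0 0.003 0 0 0 0; 0 0 0.004 0 0 0 0'
python3 drive.py '0 0 0.001 0 0 0 0; 0 0 0.002 0 0 0 0'
python3 - <<'E'
from station import manip, job, capture, camera_params
import cv2
m=capture("top")
k=cv2.inRange(cv2.cvtColor(m,cv2.COLOR_RGB2HSV),(105,150,80),(130,255,255));k[:,:360]=0
_,_,s,ce=cv2.connectedComponentsWithStats(k)
print([(s[i][4],ce[i]) for i in range(1,len(s)) if s[i][4]>5], manip.get_state()["force"])
E
```

```text
time: 5.5
tool_pos: [0.5612, -0.102, 0.1784]
tcp_rot: [-3.142, 0.0, -3.141]
force: [0.4, -0.1, 0.3]
opening: 0.0002
grasp_force: 0.2
time: 5.67
tool_pos: [0.5612, -0.1001, 0.1784]
tcp_rot: [-3.141, 0.0, -3.141]
force: [0.3, -2.1, 0.3]
opening: 0.0002
grasp_force: 0.8
[(np.int32(87), array([436.74712644, 214.74712644])), (np.int32(20), array([454.9 , 280.05]))] [ 0.51069685 -0.7310018  -0.47421475]
```

```bash
python3 drive.py '0 0 0.001 0 0 0 0; 0 0 0.001 0 0 0 0'
python3 - <<'E'
from h import *
import cv2
m={n:capture(n) for n in("scene","top")}
c=[]
for n in m:
    k=cv2.inRange(cv2.cvtColor(m[n],cv2.COLOR_RGB2HSV),(105,150,80),(130,255,255));k[:260 if n=="scene" else 190]=0;k[300 if n=="scene" else 240:]=0
    M=cv2.moments(k,True);c.append((M["m10"]/M["m00"],M["m01"]/M["m00"]))
print(c,tri(*c))
cv2.imwrite("pics/t2.png",np.hstack([cv2.resize(m["top"][170:270,380:480,::-1],(390,390),interpolation=2),cv2.resize(m["scene"][250:380,130:260,::-1],(390,390),interpolation=2)]))
E
```

```text
time: 5.88
tool_pos: [0.5612, -0.0998, 0.1784]
tcp_rot: [-3.14, 0.0, -3.141]
force: [-0.0, -3.1, -0.1]
opening: -0.0
grasp_force: 1.4
[(213.48387096774192, 278.4935483870968), (436.2926829268293, 214.6341463414634)] (array([ 0.59564559, -0.0844707 ,  0.20528748]), np.float64(0.0022258412288154784))
```

View pics/t2.png

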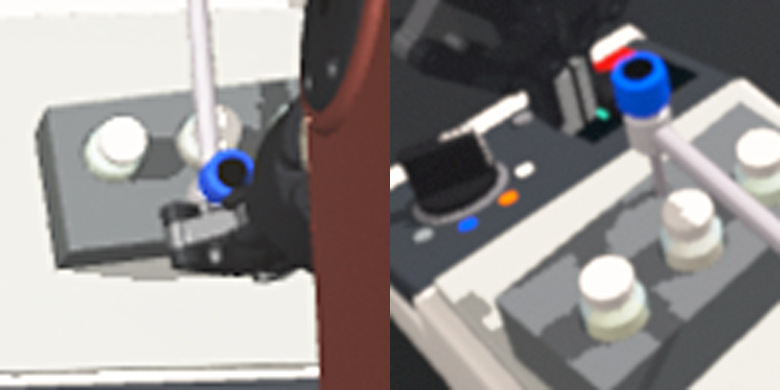

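The probe is home: the head dropped 17 mm, it's sitting on the sleeve, and I felt a 3 N stop. I'll retreat to the right and measure the selector's dots in both views.

```bash
python3 drive.py '0 0 -0.004 0 0 0 0; 0 0.003 -0.02 0 0 0 0; 0 0.02 -0.03 -0.01 0 0 0; 0 0.045 -0.035 -0.03 0 0 0; 0 0.075 -0.035 -0.06 0 0 0'
python3 - <<'E'
from h import *
np.set_printoptions(precision=4,suppress=True)
S=dict(white=(174.7,306.7),orange=(169.3,316),blue=(155.58,324.29),grey=(141.3,328))
T=dict(white=(434.1,288.4),orange=(443.4,280.9),blue=(454.9,280.05),grey=(464.4,287.8))
P={k:tri(S[k],T[k]) for k in S}
for k in P:print(k,*P[k])
P={k:v[0] for k,v in P.items()}
r1=np.linalg.norm(P["white"]-P["grey"])/2/np.sin(np.pi/3);r2=np.linalg.norm(P["blue"]-P["orange"])/2/np.sin(np.pi/9)
y=P["white"]-P["grey"];y[2]=0;y/=np.linalg.norm(y);x=np.cross(y,[0,0,1])
yaw=np.arctan2(x[1],x[0]);u=x*np.cos(.349)+np.array([0,0,np.sin(.349)]);n=np.cross(u,y)
r=(r1+r2)/2
C=np.mean(list(P.values()),0)-u*r*(np.cos(np.pi/3)+np.cos(np.pi/9))/2
print("r",r1,r2,"yaw",yaw,"C",C,"n",n,"grip",C+n*.0215,"top",C+n*.0335)
E
```

```text
time: 6.4
tool_pos: [0.4842, -0.1336, 0.2351]
tcp_rot: [3.137, -0.006, 3.141]
force: [-0.4, -0.6, 1.1]
opening: -0.0002
grasp_force: 0.0
white [ 0.4845 -0.0868  0.0718] 0.0014522105042052422
orange [ 0.4955 -0.1058  0.0765] 0.001971447157793385
blue [ 0.4929 -0.1281  0.0777] 0.0003644551740084162
grey [ 0.4764 -0.1437  0.072 ] 0.002081058200150606
r 0.03320657307306819 0.032797496516441475 yaw -0.1413480087976447 C [ 0.4652 -0.113   0.0663] n [-0.3385  0.0482  0.9397] grip [ 0.4579 -0.1119  0.0866] top [ 0.4539 -0.1113  0.0978]
```

Dots lie on a 33 mm circle and are coplanar at the given slope, so the selector axis is fixed. Next I'll work out the turn for a grip along the selector axis.

```bash
python3 drive.py '0.05 0.02 0.01 0.025 0 0 0; 0.05 0.04 0.02 0.05 0 0 0; 0.05 0.053 0.026 0.07 0 0 0; 0.05 0.053 0.026 0.07 0 0 0'
cat >> h.py <<'E'
from scipy.spatial.transform import Rotation as Ro
C=np.array([.4652,-.113,.0663]);yaw=-.1413
F=(Ro.from_euler("z",yaw)*Ro.from_euler("y",-.349)).as_matrix()  # panel axes: x uphill, y left, z normal
def goal(h,phi,pc=C):  # bar angle phi clockwise from white
    a=np.pi/3-phi;x=F@[np.cos(a),np.sin(a),0];z=-F[:,2];return pc+F[:,2]*h,np.c_[x,np.cross(z,x),z]
def delta(h,phi):
    s=manip.get_state();R=Ro.from_euler("xyz",s["tcp_rot"]).as_matrix();p,G=goal(h,phi)
    np.set_printoptions(precision=4,suppress=True)
    v=Ro.from_matrix(R.T@G).as_rotvec();print("pos",s["tool_pos"],"d",R.T@(p-s["tool_pos"]),"rot",v,np.linalg.norm(v),"j",s["joints"],"f",s["force"])
E
python3 -c "
from h import *
print(F[:,2]);delta(.1,0)"
```

```text
time: 6.73
tool_pos: [0.4271, -0.1048, 0.1625]
tcp_rot: [3.135, -0.011, -3.141]
force: [-0.2, -0.1, -1.0]
opening: 0.0482
grasp_force: 0.0
[-0.33855022  0.04815808  0.93971514]
pos [ 0.4271 -0.1048  0.1625] d [-0.0042 -0.0034  0.0022] rot [-0.3678 -0.2556  2.2058] 2.2508059184537363 j [-0.4014 -0.1071  2.0893  0.0016  1.1723 -1.973 ] f [-0.2043 -0.056  -0.9999]
```

```bash
R='0.05 0 0 0 -0.0194 -0.0135 0.116'; python3 drive.py '0.05 0 0 0 -0.0194 -0.0135 0.116; 0.05 0 0 0 -0.0388 -0.027 0.232; 0.05 0 0 0 -0.0582 -0.0405 0.348; 0.05 0 0 0 -0.0776 -0.054 0.464; 0.05 0 0 0 -0.097 -0.0675 0.58'
python3 drive.py '0.05 0 0 0 -0.0194 -0.0135 0.116; 0.05 0 0 0 -0.0388 -0.027 0.232; 0.05 0 0 0 -0.0582 -0.0405 0.348; 0.05 0 0 0 -0.0776 -0.054 0.464; 0.05 0 0 0 -0.097 -0.0675 0.58'
python3 drive.py '0.05 0 0 0 -0.0194 -0.0135 0.116; 0.05 0 0 0 -0.0388 -0.027 0.232; 0.05 0 0 0 -0.0582 -0.0405 0.348; 0.05 0 0 0 -0.0776 -0.054 0.464; 0.05 0 0 0 -0.097 -0.0675 0.58'
python3 drive.py '0.05 0 0 0 -0.0194 -0.0135 0.116; 0.05 0 0 0 -0.0388 -0.027 0.232; 0.05 0 0 0 -0.0582 -0.0405 0.348; 0.05 0 0 0 -0.0776 -0.054 0.464; 0.05 0 0 0 -0.0776 -0.054 0.464'
python3 -c "
from h import *
delta(.1,0)"
```

```text
time: 7.15
tool_pos: [0.4353, -0.1087, 0.1694]
tcp_rot: [3.028, 0.038, 2.553]
force: [0.5, 0.1, -0.0]
opening: 0.0501
grasp_force: 0.0
time: 7.57
tool_pos: [0.4352, -0.1088, 0.1695]
tcp_rot: [2.915, 0.006, 1.97]
force: [-0.4, 0.4, 0.7]
opening: 0.0498
grasp_force: 0.0
time: 7.98
tool_pos: [0.435, -0.1088, 0.1696]
tcp_rot: [2.838, -0.083, 1.393]
force: [0.2, -0.2, 0.6]
opening: 0.0502
grasp_force: 0.0
time: 8.4
tool_pos: [0.4345, -0.1079, 0.1691]
tcp_rot: [2.821, -0.175, 0.936]
force: [0.6, 0.7, -0.1]
opening: 0.0498
grasp_force: 0.0
pos [ 0.4345 -0.1079  0.1691] d [-0.0036 -0.0049  0.0072] rot [ 0.0149 -0.0039  0.0021] 0.015517171609160708 j [-0.4797 -0.3636  2.3177  0.1531  0.8472  0.102 ] f [ 0.5587  0.7219 -0.0728]
```

```bash
python3 drive.py '0.05 -0.0036 -0.0049 0.02 0.015 -0.004 0.002; 0.05 -0.0036 -0.0049 0.04 0.015 -0.004 0.002; 0.05 -0.0036 -0.0049 0.058 0.015 -0.004 0.002; 0.05 -0.0036 -0.0049 0.058 0.015 -0.004 0.002;0.05 -0.0036 -0.0049 0.058 0.015 -0.004 0.002'
python3 - <<'E'
from h import *
import cv2
delta(.014,0)
a,b=capture("top")[240:340,400:500,::-1],capture("scene")[250:350,100:200,::-1]
cv2.imwrite("pics/k1.png",np.hstack([cv2.resize(i,(390,390),interpolation=2) for i in(a,b)]))
E
```

```text
time: 8.82
tool_pos: [0.4483, -0.1111, 0.1112]
tcp_rot: [2.84, -0.17, 0.935]
force: [-0.6, -1.0, 1.2]
opening: 0.0497
grasp_force: 0.0
pos [ 0.4483 -0.1111  0.1112] d [0.0008 0.0005 0.034 ] rot [-0.0039  0.0012  0.003 ] 0.005024873698343805 j [-0.4687 -0.2046  2.3206  0.17    0.705   0.0812] f [-0.6274 -1.0148  1.2019]
```

View pics/k1.png

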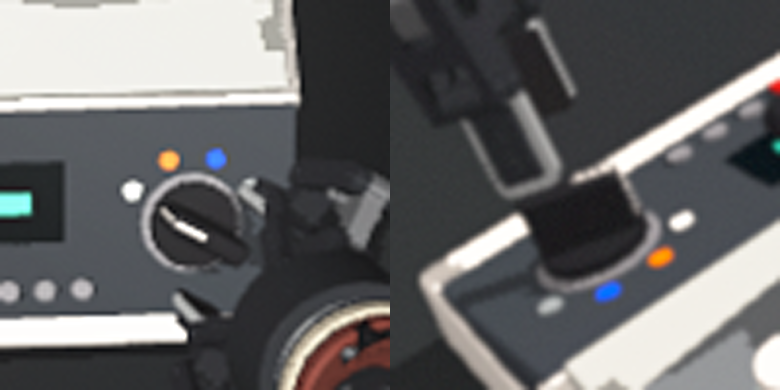

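```bash
python3 - <<'E'
from h import *
for n,o in(("top",(400,240,0)),("scene",(100,250,390))):
    p=camera_params(n)
    for s in(-.02,0,.02):
        X=p["R"]@(C+F@[s*.5,s*.866,.0335])+p["t"];print(n,s,((X[0]/X[2]*p["fx"]+p["cx"]-o[0])*3.9+o[2]).round(),((X[1]/X[2]*p["fy"]+p["cy"]-o[1])*3.9).round())
E
```

```text
top -0.02 245.0 258.0
top 0 209.0 239.0
top 0.02 173.0 219.0
scene -0.02 512.0 197.0
scene 0 563.0 180.0
scene 0.02 614.0 163.0
```

Projected bar ends fall within about 2 camera pixels of the seen bar, and the fingers straddle it. Descend, then close.

```bash
python3 drive.py '0.05 0.0008 0.0005 0.01 0 0 0; 0.05 0.0008 0.0005 0.02 0 0 0; 0.05 0.0008 0.0005 0.028 0 0 0; 0.05 0.0008 0.0005 0.033 0 0 0; 0.05 0.0008 0.0005 0.033 0 0 0'
python3 drive.py '0.03 0 0 0 0 0 0; 0.02 0 0 0 0 0 0; 0.01 0 0 0 0 0 0; 0 0 0 0 0 0 0; 0 0 0 0 0 0 0' 30
python3 -c "
from h import *
delta(.014,0)"
```

```text
time: 9.33
tool_pos: [0.46, -0.1123, 0.0804]
tcp_rot: [2.838, -0.17, 0.933]
force: [-0.1, -0.3, -0.8]
opening: 0.05
grasp_force: 0.0
time: 9.75
tool_pos: [0.4589, -0.1114, 0.0806]
tcp_rot: [2.841, -0.17, 0.934]
force: [-4.5, 3.1, 4.2]
opening: 0.0112
grasp_force: 32.7
pos [ 0.4589 -0.1114  0.0806] d [-0.0001  0.0014  0.0016] rot [-0.0052  0.0011  0.0017] 0.005532808954482298 j [-0.4564 -0.1108  2.3133  0.1837  0.6193  0.0741] f [-4.4541  3.0819  4.1714]
```

```bash
python3 drive.py '0 0 -0.0013 0 0 0 0.1; 0 0 -0.0013 0 0 0 0.2; 0 0 -0.0013 0 0 0 0.3; 0 0 -0.0013 0 0 0 0.4; 0 0 -0.0013 0 0 0 0.5'
python3 -c "
from h import *
delta(.014,1.396)"
```

```text
time: 10.17
tool_pos: [0.4591, -0.1111, 0.0807]
tcp_rot: [2.955, -0.294, 0.435]
force: [-4.4, 0.7, 3.8]
opening: 0.0109
grasp_force: 38.5
pos [ 0.4591 -0.1111  0.0807] d [0.0003 0.0014 0.0017] rot [-0.0001  0.0024  0.8971] 0.8971394242622653 j [-0.4548 -0.1125  2.3151  0.1822  0.6159  0.5773] f [-4.4232  0.7178  3.8254]
```

```bash
python3 drive.py '0 0 0 0 0 0 0.1; 0 0 0 0 0 0 0.2; 0 0 0 0 0 0 0.3; 0 0 0 0 0 0 0.4; 0 0 0 0 0 0 0.5'
python3 drive.py '0 0 0 0 0 0 0.1; 0 0 0 0 0 0 0.2; 0 0 0 0 0 0 0.3; 0 0 0 0 0 0 0.4; 0 0 0 0 0 0 0.4'
python3 drive.py '0 0 0 0 0 0 0; 0 0 0 0 0 0 0; 0 0 0 0 0 0 0'
python3 -c "
from h import *
delta(.014,1.396)"
```

```text
time: 10.58
tool_pos: [0.4588, -0.111, 0.0807]
tcp_rot: [3.123, -0.345, -0.088]
force: [-2.8, 5.5, 5.7]
opening: 0.0111
grasp_force: 66.2
time: 11.0
tool_pos: [0.4586, -0.1107, 0.0805]
tcp_rot: [-3.016, -0.323, -0.516]
force: [-3.7, 3.4, 6.6]
opening: 0.0112
grasp_force: 40.5
time: 11.25
tool_pos: [0.4585, -0.1107, 0.0805]
tcp_rot: [-3.017, -0.323, -0.513]
force: [-4.2, 3.8, 5.5]
opening: 0.011
grasp_force: 40.5
pos [ 0.4585 -0.1107  0.0805] d [0.002  0.0007 0.0017] rot [-0.0001  0.0039 -0.0025] 0.00459818383245733 j [-0.4553 -0.1128  2.3155  0.184   0.6176  1.4749] f [-4.2181  3.8299  5.5285]
```

At the blue angle. Open and withdraw along the axis, then check.

```bash
python3 drive.py '0.05 0 0 0 0 0 0; 0.05 0 0 0 0 0 0; 0.05 0 0 0 0 0 0; 0.05 0 0 0 0 0 0; 0.05 0 0 0 0 0 0'
python3 drive.py '0.05 0 0 -0.01 0 0 0; 0.05 0 0 -0.03 0 0 0; 0.05 0 0 -0.06 0 0 0; 0.05 0 0 -0.095 0 0 0; 0.05 0 0 -0.13 0 0 0'
python3 drive.py '0.05 0 0 -0.02 0 0 0; 0.05 0 0 -0.02 0 0 0; 0.05 0 0 -0.02 0 0 0'
python3 - <<'E'
from h import *
import cv2
delta(.1,1.396)
a,b=capture("top")[150:330,360:490,::-1],capture("scene")[240:400,100:290,::-1]
cv2.imwrite("pics/k2.png",np.hstack([cv2.resize(i,(390,540),interpolation=2) for i in(a,b)]))
E
```

```text
time: 11.67
tool_pos: [0.4593, -0.1118, 0.0804]
tcp_rot: [-3.018, -0.326, -0.513]
force: [-0.5, -0.1, 0.3]
opening: 0.0501
grasp_force: 0.0
time: 12.08
tool_pos: [0.4142, -0.1049, 0.2029]
tcp_rot: [-3.018, -0.323, -0.513]
force: [0.4, -0.5, 1.4]
opening: 0.0502
grasp_force: 0.0
time: 12.33
tool_pos: [0.4095, -0.105, 0.2232]
tcp_rot: [-3.018, -0.33, -0.514]
force: [-0.2, 0.3, -0.3]
opening: 0.0497
grasp_force: 0.0
pos [ 0.4095 -0.105   0.2232] d [-0.0008  0.0003  0.0667] rot [ 0.0011 -0.0028 -0.0025] 0.003951298736979958 j [-0.5065 -0.5036  2.2978  0.1424  1.0215  1.5028] f [-0.1832  0.315  -0.3042]
```

View pics/k2.png

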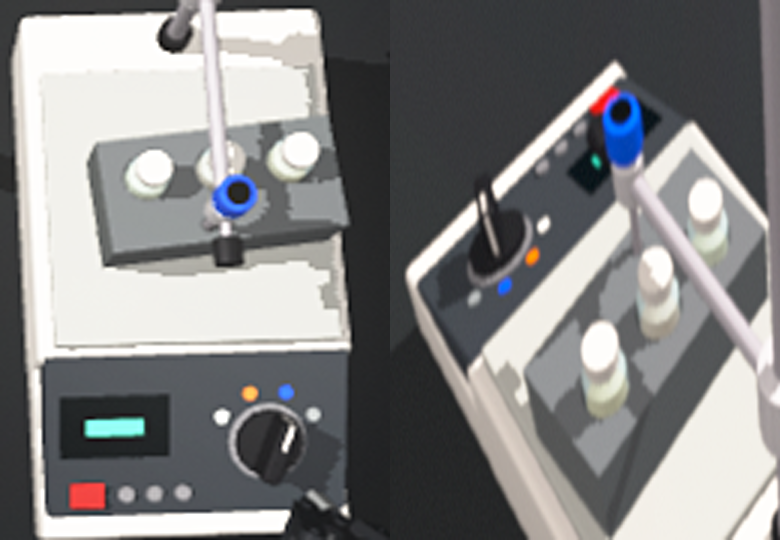

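The selector's pointer (288,437) aims at the blue dot (286,392). The probe head (236,195) sits low on its sleeve, the vials are in place and the gripper is clear. Handing in.

```bash
python3 -c "
from station import manip, job, capture, camera_params;print(job.job_done())"
```

```text
the job is handed in; nothing more can be done
None
```

The probe is home in the sensor hole, the selector then went to the blue dot, and the job is handed in; the vials look untouched, I steered clear of the bottle but did not re-check it, and no verdict was returned.

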